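# Put the nozzle away and close the dust box hatch on its seal

## Task

Stand the loose nozzle upright in the open well of the storage box and let go of it, then push the sliding hatch along its track until it closes against the sprung sealing bar, press it home with a steady push of about 12 N, and leave it resting shut against the bar. The seal is soft: never load it with more than 18 N. Leave the gauge, the brass adaptor and the black T-slot nut where they are.

Things in the scene. Friction and masses are not known exactly. Their poses are not given: they have to be found in the camera images.
- nozzle: grey steel nozzle cap nut standing upright on its wide end, 23 mm in diameter, 38 mm tall (a cylinder up to 25 mm, then narrowing to a thin tip), about 45 g. Origin: centre of its underside; z points up its axis.
- storage_box: grey storage box, fixed to the worktop: x -100 to +120 mm, y +-58 mm, walls 6 mm. Origin on its underside; z up; x points along the track, the way the hatch closes. Its rear half (x < 0) lies under the open hatch. Track rails with inward lips at y = +-46 to +-58 mm, tops at z = 62 mm. Beware the blue column before the robot (world x 0.25 to 0.34, y -0.22 to -0.03 m, 0.98 m tall).
- well (a point): centre of the floor of the open well, 35 mm ahead (+x) of the box's origin and 6 mm above its underside; axes as the box. The well measures 70 mm (x) by 104 mm (y), 92 mm (y) between the lips above it; its rim is 40 mm above this floor. At the start the hatch covers at most its first 12 mm.
- hatch: sliding aluminium hatch plate, 9 mm thick, 102 mm wide, reaching 55 mm ahead (+x) and 45 mm behind this origin, which lies on its top face (56 mm above the worktop) under the middle of the push bar; axes as the box. It slides along x only, up to 100 mm. The track drags about 4 N, so a push on it takes about 4 N more than reaches the seal; let go, only this drag holds it.
- push_bar (a point): centre of the black upright push bar across the hatch, 20 mm above the hatch's origin; axes as the box. The bar is 10 mm thick (x), 64 mm long (y) and rises from the plate to 14 mm above this point (90 mm above the worktop); its foot is 18 mm thick up to 6 mm above the plate.
- end_frame: closing end of the frame, fixed to the box; it carries the sprung sealing bar. Origin: on its deck (46 mm above the worktop), at the well's edge, 70 mm ahead of the box's origin; axes as the box. The well's far wall is below it.
- seal_zone (a point): middle of the zone in which the free face of the black sealing bar (88 mm long, across the track) may stand, 11 mm ahead of the end frame's origin. The bar's setting changes each time and is not measured: its face is anywhere within 8 mm (x) either way of this point. Pushed, it yields on springs, about 3 N per mm, and stops dead after 10 mm: the closed place must be felt.
- pressure_gauge: bystander: dial gauge with black rim lying on its back, 66 mm across and 32 mm high, brass connection at its side. Origin under its middle.
- adaptor_brass: bystander: screwed brass adaptor standing on its hexagon, 27 mm wide, 35 mm tall. Origin: centre of its underside.
- tslot_nut: bystander: black stepped T-slot nut, 28 by 28 mm, 17 mm high. Origin: centre of its underside.

How it is judged:
On the way, in this order (a step that is already met when the one before it is completed fails the run):
1. the nozzle stands upright on the floor of the well, let go (x of nozzle in the frame of well between -0.03 and 0.03 m and y of nozzle in the frame of well between -0.044 and 0.044 m and z of nozzle in the frame of well between -0.004 and 0.004 m and angle between nozzle's own z axis and vertical below 0.15 rad and contact force between the fingers and nozzle below 0.1 N and linear speed of nozzle below 0.02 m/s), for 0.2 s.
2. the hatch presses on the sealing bar with 6 to 18 N for 0.3 s (contact force between hatch and end_frame between 6 and 18 N), for 0.3 s.
At the end, for the whole second after the job is handed in: The nozzle stands upright (within 0.15 rad) and at rest on the floor of the well (underside within 4 mm of it), let go; the hatch is at rest, shut against the sealing bar and still bearing on it with more than 2 N (all of step 1 and contact force between hatch and end_frame above 2 N and linear speed of hatch below 0.005 m/s); the robot touches nothing.
It fails at once if the hatch loads the sealing bar with more than 18 N (contact force between hatch and end_frame above 18 N).
It fails at once if the pressure gauge is moved by more than 15 mm (distance of pressure_gauge from where it was at the start of the episode above 0.015 m).
It fails at once if the brass adaptor is moved by more than 15 mm (distance of adaptor_brass from where it was at the start of the episode above 0.015 m).
It fails at once if the T-slot nut is moved by more than 15 mm (distance of tslot_nut from where it was at the start of the episode above 0.015 m).
It also fails if it takes over 72 s, if anything falls off the work surface, if the arm or the gripper's body presses on something with over 40 N, if the wrist force passes 120 N, or if a joint passes its speed limit or range.

## Robot

A 7-joint arm with a two-finger parallel gripper is mounted at the origin on a cart in front of the work surface, level with it; the furniture and walls round the work are solid. World frame = base frame: x ahead of the robot, y to its left, z up, the work surface at z = 0. Lengths are in m, angles in rad, forces in N, time in s.
With the tool pointing down it reaches from about 0.425 to 0.825 m from the base axis. Payload 3.6 kg.
Tool frame: the origin (TCP) lies at the very end of the fingers, on their centre line; the grasp point (between the pads) lies 19 mm behind it; z points along the fingers, y is the line along which they close (so a half turn about z gives the same grasp; the last joint's range is limited). The gripper opens to 93 mm and grips with 3 to 60 N. Pads are 15 mm wide; open, the fingers measure 128 mm over their backs; the gripper's body (75 mm by 188 mm) begins 65 mm behind the grasp point.
Start: joints at [1.272, 0.615, -0.013, 1.423, 0.008, 1.103, -0.04], TCP at [0.175, -0.626, 0.219] pointing down, gripper open.
Joint ranges: [-3.12, 3.12], [-0.3, 2.06], [-1.34, 1.32], [0.26, 2.42], [-1.36, 4.5], [0.01, 1.98], [-2.84, 2.84]. Speed limits (rad/s): [2.79, 2.79, 3.14, 3.14, 3.14, 3.14, 3.14].

## Interface

Orientations are given as a unit quaternion [w, x, y, z].
In Python, from plant import monitor, eyes, bot gives the robot as it stands.
- The arm moves only by the shell command python3 -m jog 'ROWS' [FORCE]. ROWS is a JSON object whose one key "moves" holds a list of rows, each a list of 3 entries, a list of its own where there are three numbers: the shift along the tool's x, y, z in cm, then the turn, a rotation vector about the tool's x, y, z in degrees, then the opening, from 0 (shut) to 1 (fully open). In form: {"moves": [[[dx, dy, dz], [ax, ay, az], claw], ...]}. A call has exactly 10 rows; each row is the pose to reach, as a shift and turn from the pose commanded when the call began, along the tool's axes at that moment; what a row does not reach only later rows make up. A row lasts 1/10 s, in which the tool goes at most 50 mm and 8.59 degrees, less where a joint would pass 70% of its speed; a pose out of reach is approached as far as the arm can. A call with a gripper value outside its range is refused whole. The fingers move at their own pace and stop on an object; FORCE is the grip in N (left out, the last holds). Time passes only in rows, so rows that repeat a pose let the fingers close, or fill a call up. It gives the time, the measured TCP pose, the force, the opening and the grip force at its end, in the units of the state.
- monitor.get_obs(): the state, without advancing time (a new reading comes with each control period).
- eyes.camera(name): name is "scene" or "top" or "wrist"; returns the picture (420x560x3 uint8, red, green, blue); there is no depth.
- eyes.camera_info(name): a dict with "K" (3x3 intrinsics, pixels), "k1" (the pictures are not rectified: a ray, as slopes to the right and down, at radius r is drawn at 1 + k1 r^2 times it, then the intrinsics apply), "rvec" (rotation vector, rad) and "tvec" (3), from world to camera coordinates, as OpenCV has them; the wrist camera has in their place "hand_eye" (4x4, takes a point from camera to tool coordinates, whose origin is the TCP and whose axes are the flange's). Camera axes: x right, y down, z forward; pixel columns grow to the right and rows downward; lengths in m; the calibration is good to about 2 mm. A picture is of the moment at which its call begins: read the wrist's pose just before it. camera_info takes no time and is no camera call.
- bot.finish_job(): hands the job in; it is judged then, once.
The state is a dict: "t": time; "joint_positions": joint angles; "qvel": joint speeds; "joint_torque": joint torques, N m; "ee_pos": TCP position; "tcp_rot": TCP orientation; "force": force on the tool from outside, world axes, zero at the start; "torque": the same for the moment, N m; "gripper_width": finger opening in m; "grasp_force": force on a finger pad.
Only numpy, scipy, OpenCV 4.12 (cv2) and the standard library are available. Lean on these libraries where they do the work, as an engineer would, in place of code of your own. Each camera call takes 0.05 s, during which the arm holds its last target. There are 200 camera calls.

## Working session

There is one attempt and no reset: what is moved stays moved. The work goes in short steps, Python scripts to look and compute and a shell command to move; the robot and the scene stay as the last step left them, time stands still between calls to the robot, and variables do not carry over. Pictures are saved under pics/ and viewed, at most 10 in all, crops included, and the job is handed in when it is done.

```bash
ls; mkdir -p pics; python3 - <<'E'
from plant import monitor, eyes, bot
import cv2, numpy as np
print(monitor.get_obs())
for n in ("scene","top","wrist"): print(n,eyes.camera_info(n))
a=eyes.camera("scene");b=eyes.camera("top")
cv2.imwrite("pics/scene0.png",a[:,:,::-1]);cv2.imwrite("pics/top0.png",b[:,:,::-1])
E
```

```text
pics
{'t': 0.0, 'joint_positions': array([ 1.27150926,  0.61590229, -0.01261393,  1.42488583,  0.00812435,
        1.10336699, -0.04034873]), 'qvel': array([ 0.00117969,  0.00108214, -0.00092186, -0.00090095, -0.00043479,
       -0.00020651,  0.00137268]), 'joint_torque': array([ 3.96601508e-04, -4.58938193e+01,  2.09212108e-01, -1.65745944e+01,
       -6.10892870e-02,  2.04418815e-02,  2.34914651e-04]), 'ee_pos': array([ 0.17491187, -0.6252148 ,  0.21749649]), 'tcp_rot': array([-1.23995811e-03,  9.90703416e-01,  1.36033691e-01, -1.99569381e-04]), 'force': array([ 0.52434578, -0.93270453,  0.70751914]), 'torque': array([ 0.01461931, -0.03256184, -0.02349792]), 'grasp_force': 0.0, 'gripper_width': 0.09298030853075635}
scene {'K': array([[424.17714371,   0.        , 283.7986281 ],
       [  0.        , 424.17714371, 207.36346561],
       [  0.        ,   0.        ,   1.        ]]), 'k1': -0.07401061423305039, 'rvec': array([ 1.92164486, -0.64866771,  0.4079661 ]), 'tvec': array([-0.62176544,  0.0680131 ,  0.89002317])}
top {'K': array([[460.33370949,   0.        , 281.17301889],
       [  0.        , 460.33370949, 208.39031692],
       [  0.        ,   0.        ,   1.        ]]), 'k1': -0.1326937008439992, 'rvec': array([ 2.122312  , -2.1724601 ,  0.11782043]), 'tvec': array([-0.36421793,  0.48845517,  0.86356613])}
wrist {'K': array([[350.64426093,   0.        , 277.85632233],
       [  0.        , 350.64426093, 216.33309289],
       [  0.        ,   0.        ,   1.        ]]), 'k1': -0.05441785140325152, 'hand_eye': array([[-5.07922551e-05, -9.61522725e-01, -2.74725402e-01,
         7.48822632e-02],
       [ 9.99999999e-01, -4.63288905e-05, -2.27353348e-05,
        -8.80983931e-05],
       [ 9.13281796e-06, -2.74725403e-01,  9.61522726e-01,
        -1.67915640e-01],
       [ 0.00000000e+00,  0.00000000e+00,  0.00000000e+00,
         1.00000000e+00]])}
```

View pics/scene0.png

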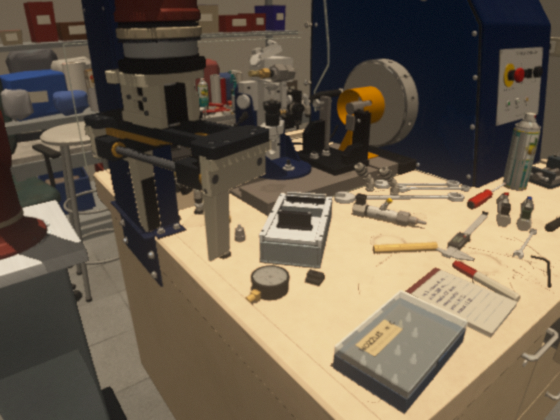

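View pics/top0.png

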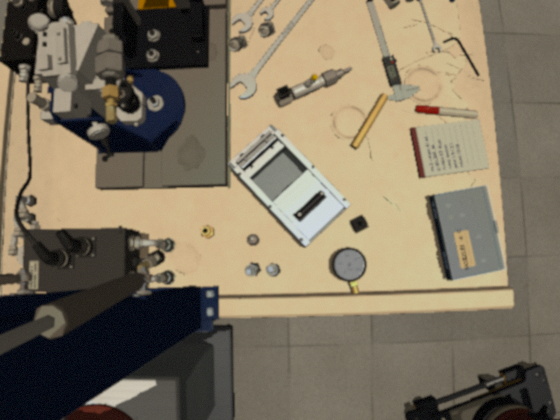

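The scene view shows the box at about (298,228). The top view shows the box at about (290,185) with the push bar at (311,206), the gauge at (348,264), the nut at (360,223) and the adaptor at (207,231). The grey parts at (253,240), (252,270) and (273,270) are nozzle candidates, so I'll enlarge that area.

```bash
cat > h.py <<'E'
import numpy as np, cv2
from scipy.spatial.transform import Rotation as R
from plant import monitor, eyes, bot
def cam(name,obs=None):
    c=eyes.camera_info(name)
    if 'rvec' in c: Rm=cv2.Rodrigues(c['rvec'])[0]; return c['K'],c['k1'],Rm,np.array(c['tvec'])
    q=obs['tcp_rot']; T=np.eye(4); T[:3,:3]=R.from_quat(np.r_[q[1:],q[0]]).as_matrix(); T[:3,3]=obs['ee_pos']
    M=np.linalg.inv(T@c['hand_eye']); return c['K'],c['k1'],M[:3,:3],M[:3,3]
def back(C,uv,z):
    K,k,Rm,t=C; d=np.array([k,0,0,0.])
    n=cv2.undistortPoints(np.array(uv,float).reshape(-1,1,2),K,d).reshape(-1,2)
    o=-Rm.T@t; r=np.c_[n,np.ones(len(n))]@Rm
    return o+r*((z-o[2])/r[:,2])[:,None]
def proj(C,P):
    K,k,Rm,t=C; return cv2.projectPoints(np.array(P,float).reshape(-1,1,3),cv2.Rodrigues(Rm)[0],t,K,np.array([k,0,0,0.]))[0].reshape(-1,2)
E
python3 - <<'E'
from h import *
b=cv2.imread("pics/top0.png")
cv2.imwrite("pics/top0c.png",cv2.resize(b[118:288,190:390],None,fx=4,fy=3.5294,interpolation=cv2.INTER_CUBIC)[:600])
cv2.imwrite("pics/top0c.png",cv2.resize(b[120:270,190:390],None,fx=4,fy=4,interpolation=cv2.INTER_CUBIC))
a=cv2.imread("pics/scene0.png")
cv2.imwrite("pics/sc0c.png",cv2.resize(a[180:310,190:350],None,fx=4.6,fy=4.6,interpolation=cv2.INTER_CUBIC))
C=cam("top")
for p in [(253,240),(252,270),(273,270),(207,231),(348,264),(360,223)]: print(p,back(C,[p],0.02)[0])
E
```

```text
(253, 240) [ 0.42032815 -0.31938764  0.02      ]
(252, 270) [ 0.36248313 -0.31652733  0.02      ]
(273, 270) [ 0.36164962 -0.35702426  0.02      ]
(207, 231) [ 0.43982863 -0.22952906  0.02      ]
(348, 264) [ 0.36964455 -0.50174211  0.02      ]
(360, 223) [ 0.44836244 -0.5281508   0.02      ]
```

View pics/top0c.png

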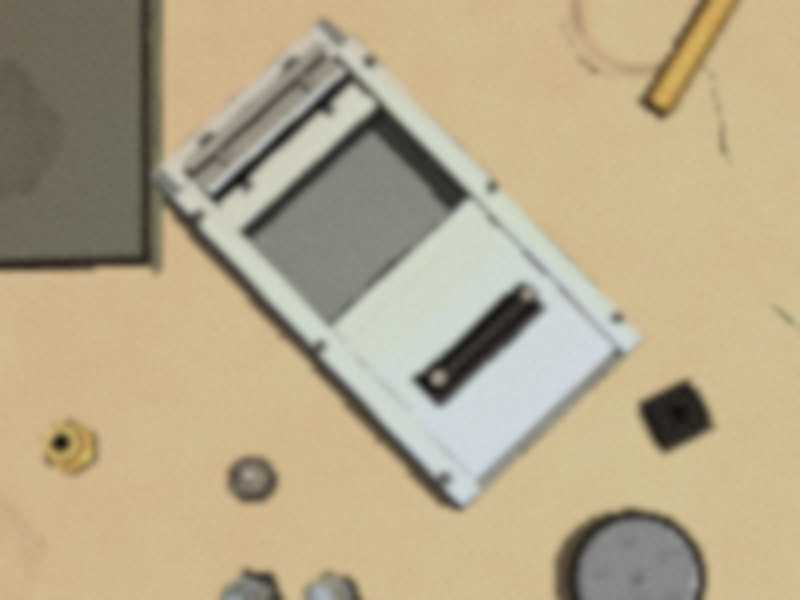

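View pics/sc0c.png

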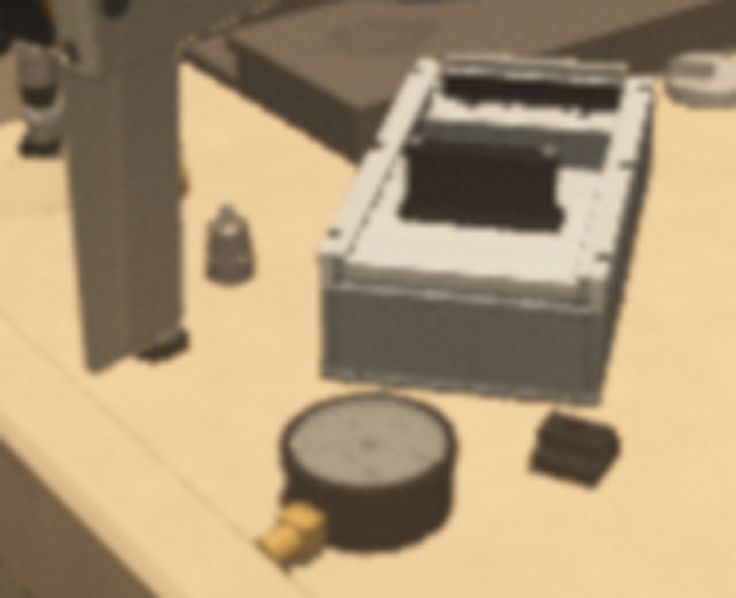

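The crops show:
- **Nozzle:** the lone grey cap at top pixel (252.8,239.8) and scene pixel (240,240).
- **Box:** rail-top corners at top pixels (230,162.5), (271,125.5), (350,204.5) and (306,246).
- **Hatch:** push bar ends at about crop (532,295) and (432,383).
- **Seal:** the sealing bar's dark line runs from crop (215,195) to (350,75).

```bash
python3 - <<'E'
from h import *
from scipy.optimize import least_squares
T=cam("top");S=cam("scene")
pt=lambda u,v:(190+u/4,120+v/4); ps=lambda u,v:(190+u/4.6,180+v/4.6)
obs_t=[pt(160,172),pt(325,22),pt(640,338),pt(463,506)]
# closing dir: toward upper-left in image. print world
print(back(T,obs_t,0.062))
Pt=[(.12,.058,.062),(.12,-.058,.062),(-.1,-.058,.062),(-.1,.058,.062)]
Ps=[(-.1,.058,0),(-.1,-.058,0)]; os=[ps(323,377),ps(598,402)]
for lab in (0,):
  def W(p,P):
    P=np.array(P); c,s=np.cos(p[2]),np.sin(p[2]); return np.c_[p[0]+c*P[:,0]-s*P[:,1],p[1]+s*P[:,0]+c*P[:,1],P[:,2]]
  def f(p): return np.r_[(proj(T,W(p,Pt))-obs_t).ravel(),(proj(S,W(p,Ps))-os).ravel()]
  w=back(T,obs_t,.062); d=(w[0]+w[1]-w[2]-w[3])[:2]; p0=[*w[:,:2].mean(0),np.arctan2(d[1],d[0])]
  r=least_squares(f,p0,loss='soft_l1'); p=r.x
  print("pose",p,np.degrees(p[2]),"\nres",f(p).round(1))
np.save("box.npy",p)
c,s=np.cos(p[2]),np.sin(p[2]); Bx=lambda w:np.c_[c*(w[:,0]-p[0])+s*(w[:,1]-p[1]),-s*(w[:,0]-p[0])+c*(w[:,1]-p[1])]
print("hatch bar ends box",Bx(back(T,[pt(532,295),pt(432,383)],.09)))
print("hatch front edge",Bx(back(T,[pt(470,200),pt(335,325)],.056)))
print("seal line",Bx(back(T,[pt(215,195),pt(350,75)],.056)))
print("well",W(p,[(.035,0,.006)]),"nozzle top",back(T,[pt(251,479)],.03),"scene mid",back(S,[ps(229,243)],.02), 'bot', back(S,[ps(229,272)],.003))
print("nut",back(T,[pt(676,414)],.017),"gauge",back(T,[pt(638,575)],.032),'adp',back(T,[pt(68,446)],.02))
E
```

```text
[[ 0.56442886 -0.28109617  0.062     ]
 [ 0.63574139 -0.36063419  0.062     ]
 [ 0.47956368 -0.50442834  0.062     ]
 [ 0.40356898 -0.41976482  0.062     ]]
pose [ 0.51549415 -0.39707885  0.73200982] 41.94107352062687 
res [-3.9 -0.7 -0.4 -3.9  1.4 -0.2  0.6  0.7 -1.2  0.4 -0.1  1. ]
hatch bar ends box [[-0.05117449 -0.02870085]
 [-0.04918438  0.03162365]]
hatch front edge [[ 0.00404855 -0.04449424]
 [ 0.00427886  0.04285329]]
seal line [[ 0.08906378  0.04169957]
 [ 0.08776493 -0.04504173]]
well [[ 0.54152829 -0.37368605  0.006     ]] nozzle top [[ 0.42021686 -0.31970419  0.03      ]] scene mid [[ 0.4169025  -0.32980533  0.02      ]] bot [[ 0.41833144 -0.32591092  0.003     ]]
nut [[ 0.44770756 -0.5266141   0.017     ]] gauge [[ 0.37000084 -0.50311097  0.032     ]] adp [[ 0.43884936 -0.22952536  0.02      ]]
```

The box is at about (0.515,-0.397), yaw 42°, and the nozzle is near (0.420,-0.321). The direct arm plane to both targets crosses the column. I'll approach from the -y side and watch how the joints use the redundancy.

```bash
python3 -m jog '{"moves":[[[1,0,0],[0,0,0],1],[[3,-0.2,0],[0,0,0],0.9],[[5.5,-0.4,0],[0,0,0],0.8],[[8,-0.6,0],[0,0,0],0.7],[[10.5,-0.8,0],[0,0,0],0.6],[[13,-1,0],[0,0,0],0.5],[[15.5,-1.2,0],[0,0,0],0.5],[[17.5,-1.4,0],[0,0,0],0.5],[[18.5,-1.5,0],[0,0,0],0.5],[[18.5,-1.5,0],[0,0,0],0.5]]}' 30; python3 - <<'E'
from h import *
o=monitor.get_obs(); print(o['joint_positions'].round(3),o['ee_pos'],o['tcp_rot'],o['force'],o['gripper_width'])
b=eyes.camera("top"); cv2.imwrite("pics/top1.png",b[:,:,::-1])
E
```

```text
t: 1.1
ee_pos: [0.3517, -0.5601, 0.2183]
tcp_rot: [-0.001, 0.99, 0.138, 0.001]
force: [-0.5, 0.5, 0.3]
gripper_width: 0.0463
grasp_force: 0.0
[ 0.987  0.634 -0.017  1.386  0.01   1.122 -0.325] [ 0.35168714 -0.56009362  0.21830127] [-5.69663904e-04  9.90446417e-01  1.37895745e-01  5.77348215e-04] [-0.52631985  0.49665471  0.29448974] 0.04634394014991315
```

View pics/top1.png

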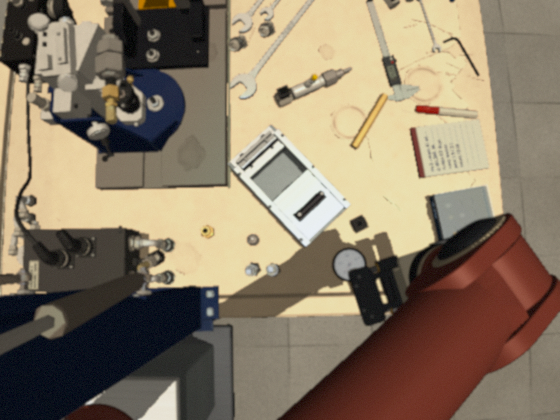

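The top view shows the gripper at (380,285), the arm passing to the right of the column, and the column's right end at about (215,305). I'll probe a tilt about the finger axis, plus a lift, to learn how the arm uses its redundancy.

```bash
python3 -m jog '{"moves":[[[0,0,-1],[0,3,0],0.5],[[0,0,-3],[0,8,0],0.5],[[0,0,-5],[0,13,0],0.5],[[0,0,-7],[0,18,0],0.5],[[0,0,-9],[0,20,0],0.5],[[0,0,-10],[0,20,0],0.5],[[0,0,-10],[0,20,0],0.5],[[0,0,-10],[0,20,0],0.5],[[0,0,-10],[0,20,0],0.5],[[0,0,-10],[0,20,0],0.5]]}'; python3 - <<'E'
from h import *
o=monitor.get_obs(); print(o['joint_positions'].round(4),o['ee_pos'],o['tcp_rot'])
E
```

```text
t: 2.15
ee_pos: [0.3498, -0.5608, 0.3175]
tcp_rot: [-0.025, 0.976, 0.134, 0.172]
force: [0.0, -0.2, -1.5]
gripper_width: 0.0465
grasp_force: 0.0
[ 1.2391  0.5469 -0.1701  1.325  -0.2706  1.2191 -0.114 ] [ 0.34977934 -0.56081491  0.31750086] [-0.02473204  0.97562951  0.13444156  0.17164162]
```

```bash
cat > kin.py <<'E'
import numpy as np
from scipy.spatial.transform import Rotation as R
def fk(q,P,pts=False):
    s1,s3,s5,s7,d1,L1,L2,L3,a1,a2,a3,ph=P
    p=np.array([0,0,d1]); M=R.from_euler('Z',s1*q[0])*R.from_euler('Y',q[1]); S=p
    E=p+M.apply([a1,0,L1]); M=M*R.from_euler('Z',s3*q[2])*R.from_euler('Y',q[3])
    W=E+M.apply([a2,0,L2]); M=M*R.from_euler('Z',s5*q[4])*R.from_euler('Y',q[5])
    T=W+M.apply([a3,0,L3]); M=M*R.from_euler('Z',s7*q[6]+ph)
    return (S,E,W,T,M) if pts else (T,M)
E
cat > fit.py <<'E'
import itertools
from kin import *
from scipy.optimize import least_squares
D=[([1.27150926,.61590229,-.01261393,1.42488583,.00812435,1.10336699,-.04034873],[.17491187,-.6252148,.21749649],[-1.23995811e-03,.990703416,.136033691,-1.99569381e-04]),
([.987,.634,-.017,1.386,.010,1.122,-.325],[.35168714,-.56009362,.21830127],[-5.69663904e-04,.990446417,.137895745,5.77348215e-04]),
([1.2391,.5469,-.1701,1.325,-.2706,1.2191,-.114],[.34977934,-.56081491,.31750086],[-.02473204,.97562951,.13444156,.17164162])]
best=[]
for s in itertools.product([1,-1],repeat=4):
  for ph0 in (0,np.pi/2,np.pi,-np.pi/2):
    def f(x):
        r=[]
        for q,p,w in D:
            T,M=fk(q,[*s,*x]); r+=list(T-p)+list(.3*(M.inv()*R.from_quat([*w[1:],w[0]])).as_rotvec())
        return np.r_[r,.005*(x[4:7])]
    z=least_squares(f,[.36,.42,.4,.3,0,0,0,ph0]); best.append((z.cost,s,z.x,z.fun))
best.sort(key=lambda b:b[0])
for b in best[:3]: print(b[0],b[1],b[2].round(4))
print(best[0][3].round(4)); np.save("P.npy",np.r_[best[0][1],best[0][2]])
P=np.load("P.npy")
for q,_,_ in D: print([v.round(3) for v in fk(q,P,True)[:4]])
E
python3 fit.py
```

```text
0.00022038675112223503 (-1, -1, -1, -1) [0.4264 0.8488 0.0763 0.4627 0.6804 0.0044 0.4589 1.5709]
0.00022038675112223544 (-1, -1, -1, -1) [0.4264 0.8488 0.0763 0.4627 0.6804 0.0044 0.4589 1.5709]
0.00022038675112224067 (-1, -1, -1, -1) [0.4264 0.8488 0.0763 0.4627 0.6804 0.0044 0.4589 1.5709]
[ 0.012   0.0008  0.0087  0.      0.     -0.      0.006   0.0068 -0.0107
  0.0001  0.0001  0.     -0.0006  0.0006  0.0021 -0.     -0.     -0.
  0.0034  0.      0.0023]
[array([0.   , 0.   , 0.426]), array([ 0.308, -0.999,  0.726]), array([ 0.329, -1.062,  0.688]), array([ 0.187, -0.624,  0.226])]
[array([0.   , 0.   , 0.426]), array([ 0.579, -0.877,  0.707]), array([ 0.617, -0.932,  0.67 ]), array([ 0.358, -0.553,  0.208])]
[array([0.   , 0.   , 0.426]), array([ 0.333, -0.967,  0.798]), array([ 0.368, -1.03 ,  0.771]), array([ 0.349, -0.56 ,  0.32 ])]
```

```bash
sed -i 's/\.005\*(x\[4:7\])/1.*x[4:7]/; s/itertools.product(\[1,-1\],repeat=4)/[(-1,-1,-1,-1)]/' fit.py; python3 fit.py
```

```text
0.0004784553085376639 (-1, -1, -1, -1) [1.7250e-01 5.7880e-01 3.5550e-01 2.6470e-01 5.0000e-04 1.0000e-04
 4.0000e-04 1.5709e+00]
0.0004784553085376656 (-1, -1, -1, -1) [1.7250e-01 5.7880e-01 3.5550e-01 2.6470e-01 5.0000e-04 1.0000e-04
 4.0000e-04 1.5709e+00]
0.0004784553085376673 (-1, -1, -1, -1) [1.7250e-01 5.7880e-01 3.5550e-01 2.6470e-01 5.0000e-04 1.0000e-04
 4.0000e-04 1.5709e+00]
[ 0.0211  0.0049  0.0014  0.      0.     -0.      0.0188  0.0105  0.0011
  0.0001  0.0001  0.     -0.0005  0.0033 -0.0026 -0.     -0.     -0.
  0.0005  0.0001  0.0004]
[array([0.   , 0.   , 0.173]), array([ 0.099, -0.32 ,  0.645]), array([ 0.196, -0.621,  0.484]), array([ 0.196, -0.62 ,  0.219])]
[array([0.   , 0.   , 0.173]), array([ 0.189, -0.286,  0.639]), array([ 0.371, -0.55 ,  0.484]), array([ 0.371, -0.55 ,  0.219])]
[array([0.   , 0.   , 0.173]), array([ 0.098, -0.285,  0.667]), array([ 0.262, -0.583,  0.564]), array([ 0.349, -0.557,  0.315])]
```

```bash
cat > kin.py <<'E'
import numpy as np
from scipy.spatial.transform import Rotation as R
def fk(q,x,pts=False):
    d1,L1,L2,L3,a1,a2,a3,b1,b2,b3=x
    S=np.array([0,0,d1]); M=R.from_euler('Z',-q[0])*R.from_euler('Y',q[1])
    E=S+M.apply([a1,b1,L1]); M=M*R.from_euler('Z',-q[2])*R.from_euler('Y',q[3])
    W=E+M.apply([a2,b2,L2]); M=M*R.from_euler('Z',-q[4])*R.from_euler('Y',q[5])
    T=W+M.apply([a3,b3,L3]); M=M*R.from_euler('Z',-q[6]+np.pi/2)
    return (S,E,W,T,M) if pts else (T,M)
E
cat > fit.py <<'E'
from kin import *
import json
from scipy.optimize import least_squares
D=[([1.27150926,.61590229,-.01261393,1.42488583,.00812435,1.10336699,-.04034873],[.17491187,-.6252148,.21749649]),
([.987,.634,-.017,1.386,.010,1.122,-.325],[.35168714,-.56009362,.21830127]),
([1.2391,.5469,-.1701,1.325,-.2706,1.2191,-.114],[.34977934,-.56081491,.31750086])]
try: D+=[tuple(json.loads(l)) for l in open("data.txt")]
except OSError: pass
x0=np.array([.36,.42,.4,.3]+[0]*6)
f=lambda x:np.r_[np.concatenate([fk(q,x)[0]-p for q,p in D]),.01*(x-x0)]
z=least_squares(f,x0); print(z.x.round(4),"res",abs(z.fun[:-10]).max().round(4)); np.save("P.npy",z.x)
for q,_ in D[-2:]: print([v.round(3).tolist() for v in fk(q,z.x,True)[:4]])
E
python3 fit.py
```

```text
[ 0.3092  0.5097  0.3767  0.3145  0.0207  0.0125 -0.0088 -0.0465  0.0334
 -0.009 ] res 0.0003
[[0.0, 0.0, 0.309], [0.137, -0.291, 0.708], [0.354, -0.548, 0.533], [0.352, -0.56, 0.219]]
[[0.0, 0.0, 0.309], [0.048, -0.282, 0.734], [0.251, -0.579, 0.616], [0.35, -0.561, 0.317]]
```

```bash
cat >> kin.py <<'E'
def jac(q,x):
    T,M=fk(q,x); J=np.zeros((6,7))
    for i in range(7):
        d=np.array(q,float); d[i]+=1e-5; T2,M2=fk(d,x)
        J[:3,i]=(T2-T)/1e-5; J[3:,i]=(M2*M.inv()).as_rotvec()/1e-5
    return J
def track(q,x,Tt,Mt,n=60,q0=None,k=0.,w=None):
    q=np.array(q,float); T0,M0=fk(q,x); dr=(Mt*M0.inv()).as_rotvec(); w=np.ones(7) if w is None else w
    for i in range(1,n+1):
        Ti=T0+(Tt-T0)*i/n; Mi=R.from_rotvec(dr*i/n)*M0
        for _ in range(3):
            T,M=fk(q,x); e=np.r_[Ti-T,(Mi*M.inv()).as_rotvec()]
            J=jac(q,x); Jp=np.diag(w)@np.linalg.pinv(J@np.diag(w)); dq=Jp@e
            if q0 is not None: dq+=(np.eye(7)-np.linalg.pinv(J)@J)@((q0-q)*k)
            q=q+dq
    return q
E
python3 - <<'E'
from kin import *
x=np.load("P.npy")
q1=np.array([1.27150926,.61590229,-.01261393,1.42488583,.00812435,1.10336699,-.04034873]);q2=np.array([.987,.634,-.017,1.386,.010,1.122,-.325]);q3=np.array([1.2391,.5469,-.1701,1.325,-.2706,1.2191,-.114])
T2,M2=fk(q2,x);T3,M3=fk(q3,x)
for k in (0,.02,.2,1):
  print(k,track(q1,x,T2,M2,q0=q1,k=k).round(3),track(q2,x,T3,M3,q0=q1,k=k).round(3))
N=np.linalg.svd(jac(q3,x))[2][-1]; print(q2,q3,N.round(2))
E
```

```text
0 [ 0.99   0.634 -0.022  1.386  0.013  1.122 -0.327] [ 1.234  0.546 -0.161  1.326 -0.276  1.22  -0.11 ]
0.02 [ 0.99   0.634 -0.021  1.386  0.013  1.122 -0.327] [ 1.239  0.547 -0.171  1.325 -0.27   1.219 -0.114]
0.2 [ 0.989  0.634 -0.021  1.386  0.013  1.122 -0.327] [ 1.24   0.547 -0.172  1.325 -0.27   1.219 -0.115]
1 [ 0.989  0.634 -0.021  1.386  0.012  1.122 -0.327] [ 1.24   0.547 -0.172  1.325 -0.27   1.219 -0.115]
[ 0.987  0.634 -0.017  1.386  0.01   1.122 -0.325] [ 1.2391  0.5469 -0.1701  1.325  -0.2706  1.2191 -0.114 ] [-0.42 -0.09  0.73  0.06 -0.42  0.08  0.32]
```

The model reproduces the controller: pseudo-inverse plus a pull toward the start posture. I'll use it to predict column clearance at the targets for different tool yaws and tilts.

```bash
cat >> kin.py <<'E'
Q0=np.array([1.27150926,.61590229,-.01261393,1.42488583,.00812435,1.10336699,-.04034873])
def Mt(yaw,tilt): # tool x heading deg; tilt about tool y deg
    return R.from_euler('Z',yaw,degrees=True)*R.from_euler('X',180,degrees=True)*R.from_euler('Y',tilt,degrees=True)
def clear(q,x):
    S,E,W,T,M=fk(q,x,True); o=[]
    W2=T-M.apply([0,0,.15])
    for a,b in ((S,E),(E,W),(W,W2)):
        p=a+np.linspace(0,1,60)[:,None]*(b-a)
        d=np.maximum(np.maximum([.25,-.22],-0) if 0 else np.array([.25,-.22])-p[:,:2],p[:,:2]-np.array([.34,-.03])); d=np.linalg.norm(np.maximum(d,0),axis=1); o.append(d.min())
    return np.array(o)
E
python3 - <<'E'
from kin import *
x=np.load("P.npy"); from h import monitor
q=monitor.get_obs()['joint_positions']
box=np.load("box.npy"); c,s=np.cos(box[2]),np.sin(box[2])
W=lambda a,b,z:np.array([box[0]+c*a-s*b,box[1]+s*a+c*b,z])
for nm,T in (("noz",np.array([.42,-.321,.004])),("noz up",np.array([.42,-.321,.1])),("well",W(.04,0,.012)),("wellup",W(.04,0,.1)),("pushA",W(-.06,0,.07)),("pushB",W(.03,0,.07))):
  for yaw in (20,42,60):
    for tilt in (0,15,25,):
      r=track(q,x,T,Mt(yaw,tilt),q0=Q0,k=.1,n=40); e=np.linalg.norm(fk(r,x)[0]-T)
      print(nm,yaw,tilt,r.round(2),clear(r,x).round(3),"E",fk(r,x,True)[1].round(2), "err" if e>.001 else "")
E
```

```text
noz 20 0 [ 0.58  0.76  0.05  1.93 -0.08  0.45 -0.54] [0.    0.019 0.118] E [ 0.28 -0.24  0.66] 
noz 20 15 [ 0.91  0.78 -0.25  2.01 -0.24  0.25 -0.24] [0.103 0.109 0.117] E [ 0.19 -0.32  0.66] 
noz 20 25 [ 1.18  0.88 -0.49  2.04 -0.26  0.14 -0.09] [0.18  0.135 0.124] E [ 0.11 -0.39  0.62] 
noz 42 0 [ 0.65  0.77 -0.05  1.93  0.08  0.45 -0.3 ] [0.016 0.039 0.118] E [ 0.27 -0.26  0.66] 
noz 42 15 [ 0.98  0.82 -0.32  1.92 -0.07  0.4  -0.01] [0.122 0.133 0.137] E [ 0.18 -0.35  0.64] 
noz 42 25 [ 1.18  0.9  -0.49  1.9  -0.14  0.41  0.16] [0.181 0.178 0.147] E [ 0.11 -0.4   0.61] 
noz 60 0 [ 0.7   0.77 -0.13  1.92  0.21  0.46 -0.1 ] [0.035 0.055 0.117] E [ 0.25 -0.28  0.66] 
noz 60 15 [ 1.    0.85 -0.37  1.85  0.05  0.54  0.18] [0.13  0.147 0.148] E [ 0.17 -0.36  0.63] 
noz 60 25 [ 1.16  0.94 -0.49  1.78 -0.04  0.62  0.34] [0.174 0.195 0.163] E [ 0.13 -0.41  0.59] 
noz up 20 0 [ 0.62  0.59 -0.02  1.9   0.02  0.65 -0.63] [0.033 0.008 0.118] E [ 0.22 -0.21  0.72] 
noz up 20 15 [ 0.9   0.59 -0.23  1.99 -0.23  0.46 -0.3 ] [0.11  0.077 0.117] E [ 0.15 -0.27  0.72] 
noz up 20 25 [ 1.16  0.65 -0.46
[... 3517 characters left out ...]
29  0.66] 
pushB 20 25 [ 0.96  0.81 -0.33  1.7  -0.32  0.48 -0.2 ] [0.118 0.136 0.205] E [ 0.18 -0.34  0.65] 
pushB 42 0 [ 0.63  0.81 -0.09  1.51  0.09  0.83 -0.33] [0.01  0.044 0.243] E [ 0.28 -0.26  0.65] 
pushB 42 15 [ 0.85  0.83 -0.27  1.54 -0.09  0.75 -0.09] [0.083 0.109 0.242] E [ 0.22 -0.32  0.64] 
pushB 42 25 [ 1.01  0.88 -0.39  1.54 -0.2   0.73  0.07] [0.129 0.163 0.25 ] E [ 0.18 -0.37  0.62] 
pushB 60 0 [ 0.68  0.82 -0.17  1.51  0.17  0.83 -0.08] [0.026 0.059 0.242] E [ 0.27 -0.28  0.64] 
pushB 60 15 [ 0.88  0.88 -0.33  1.45 -0.01  0.88  0.15] [0.091 0.125 0.261] E [ 0.22 -0.34  0.62] 
pushB 60 25 [ 1.    0.94 -0.42  1.4  -0.12  0.94  0.28] [0.125 0.171 0.269] E [ 0.19 -0.38  0.59]
```

Tilting the tool about 20° about its finger axis keeps the arm clear of the column. I'll add a helper that gives the shift and turn in tool axes, then go to a hover with the wrist camera over the nozzle.

```bash
cat >> h.py <<'E'
from kin import Mt, fk, track, clear, Q0
def to(T,yaw,tilt,chk=True):
    o=monitor.get_obs(); q=o['tcp_rot']; M=R.from_quat(np.r_[q[1:],q[0]])
    print("shift cm",(M.inv().apply(np.array(T)-o['ee_pos'])*100).round(2),"turn",(M.inv()*Mt(yaw,tilt)).as_rotvec(degrees=True).round(1))
    if chk:
        x=np.load("P.npy"); r=o['joint_positions']; T0,M0=fk(r,x); dr=(Mt(yaw,tilt)*M0.inv()).as_rotvec()
        for f in (.25,.5,.75,1):
            r=track(r,x,T0+(np.array(T)-T0)*f,R.from_rotvec(dr*f)*M0,n=10,q0=Q0,k=.1); print(f,r.round(2),clear(r,x).round(3))
E
python3 - <<'E'
from h import *
to([.40,-.34,.25],70,20)
E
```

```text
shift cm [  7.84 -19.88  10.08] turn [ 18.5  -0.  -51.1]
0.25 [ 1.23  0.53 -0.24  1.41 -0.24  1.21  0.05] [0.209 0.191 0.311]
0.5 [ 1.21  0.52 -0.31  1.49 -0.21  1.2   0.2 ] [0.204 0.175 0.265]
0.75 [ 1.18  0.52 -0.38  1.55 -0.16  1.19  0.32] [0.195 0.154 0.219]
1 [ 1.13  0.53 -0.45  1.61 -0.11  1.18  0.43] [0.181 0.128 0.173]
```

```bash
python3 -m jog '{"moves":[[[0.8,-2,1],[1.8,0,-5],0.35],[[1.6,-4,2],[3.7,0,-10.2],0.35],[[2.4,-6,3],[5.5,0,-15.3],0.35],[[3.2,-8,4],[7.4,0,-20.4],0.35],[[4,-10,5],[9.3,0,-25.5],0.35],[[4.7,-12,6],[11.1,0,-30.6],0.35],[[5.5,-14,7],[13,0,-35.8],0.35],[[6.3,-16,8],[14.8,0,-41],0.35],[[7.1,-18,9],[16.7,0,-46],0.35],[[7.8,-19.9,10],[18.5,0,-51],0.35]]}'; python3 - <<'E'
from h import *
import json
o=monitor.get_obs(); b=eyes.camera("wrist"); print(o['joint_positions'].round(3),o['force'],clear(o['joint_positions'],np.load("P.npy")))
open("data.txt","a").write(json.dumps([o['joint_positions'].tolist(),o['ee_pos'].tolist()])+"\n")
import pickle; pickle.dump(o,open("w1.pkl","wb"))
cv2.imwrite("pics/w1.png",b[:,:,::-1])
E
python3 fit.py
```

```text
t: 3.15
ee_pos: [0.3995, -0.3398, 0.2507]
tcp_rot: [-0.1, 0.806, 0.566, 0.142]
force: [-0.0, -0.0, 0.3]
gripper_width: 0.0325
grasp_force: 0.0
[ 1.122  0.509 -0.432  1.63  -0.127  1.177  0.436] [-0.02622407 -0.0157269   0.32767942] [0.18085353 0.12155947 0.16433613]
[ 0.2814  0.5223  0.3683  0.3202  0.0138 -0.005  -0.0065 -0.0219  0.002
 -0.002 ] res 0.0003
[[0.0, 0.0, 0.281], [0.072, -0.275, 0.72], [0.244, -0.584, 0.619], [0.35, -0.561, 0.317]]
[[0.0, 0.0, 0.281], [0.096, -0.25, 0.731], [0.359, -0.437, 0.553], [0.4, -0.34, 0.251]]
```

View pics/w1.png

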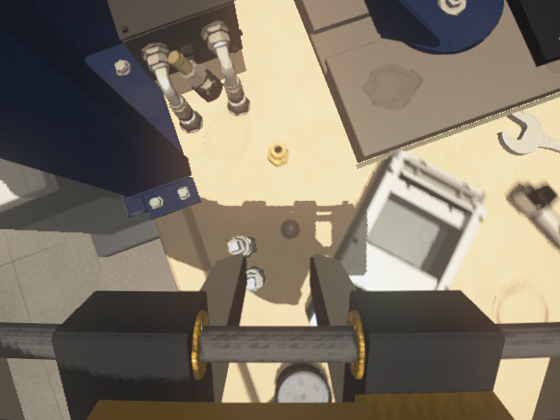

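The wrist view shows the nozzle at (290,229) in the gripper's shadow, and two pipe fittings at (241,246) and (253,280) close beside it. The adaptor is at (278,154) and the box's far corners are at (400,152) and (484,205). I'll enlarge this and triangulate.

```bash
python3 - <<'E'
from h import *
b=cv2.imread("pics/w1.png")
cr=cv2.resize(b[140:300,220:490],None,fx=2.96,fy=2.96,interpolation=cv2.INTER_CUBIC)
cr=np.clip(255*(cr/255.)**.7,0,255).astype(np.uint8); cv2.imwrite("pics/w1c.png",cr)
E
```

```text
(no output)
```

View pics/w1c.png

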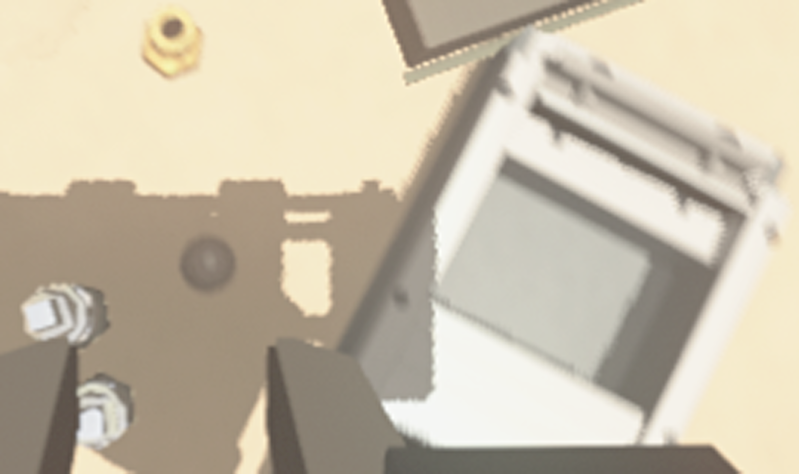

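```bash
python3 - <<'E'
from h import *
import pickle
C=cam("wrist",pickle.load(open("w1.pkl","rb"))); T=cam("top")
w=lambda u,v:(220+u/2.96,140+v/2.96); t=lambda u,v:(190+u/4,120+v/4)
def tri(a,b):
    A=[];B=[]
    for (K,k,Rm,tv),uv in ((C,a),(T,b)):
        n=cv2.undistortPoints(np.array([[uv]],float),K,np.array([k,0,0,0.]))[0,0]; M=np.c_[Rm,tv]
        A+=[n[0]*M[2]-M[0],n[1]*M[2]-M[1]]
    A=np.array(A); return np.linalg.lstsq(A[:,:3],-A[:,3],rcond=None)[0]
print("noz tri",tri(w(208,263),t(251,479)),"at z.02/.03",back(C,[w(208,263)],.02),back(C,[w(208,263)],.03))
print("adap tri",tri(w(172,30),t(62,440)))
print("fit1",tri(w(78,312),(252,269.5)),"fit2",tri(w(105,410),(273,270)))
p=np.load("box.npy"); c,s=np.cos(p[2]),np.sin(p[2]); Bx=lambda w:np.c_[c*(w[:,0]-p[0])+s*(w[:,1]-p[1]),-s*(w[:,0]-p[0])+c*(w[:,1]-p[1])].round(4).tolist()
print("deck edge W",Bx(back(C,[w(508,160),w(712,268)],.046)),"T",Bx(back(T,[t(243,233),t(375,120)],.046)))
print("hatch edge W",Bx(back(C,[w(437,302),w(640,408)],.056)),"T",Bx(back(T,[t(470,200),t(335,325)],.056)))
print("corner W",Bx(back(C,[w(533,35),w(783,160)],.062)),"T",Bx(back(T,[t(160,172),t(325,22)],.062)))
print("seal W",Bx(back(C,[w(535,105),w(745,212)],.056)),"T",Bx(back(T,[t(215,195),t(350,75)],.056)))
E
```

```text
noz tri [ 0.42286592 -0.31680445 -0.00758182] at z.02/.03 [[ 0.42196545 -0.31745064  0.02      ]] [[ 0.42150546 -0.31765213  0.03      ]]
adap tri [ 0.43709787 -0.23515738  0.06722166]
fit1 [ 0.36434189 -0.31667454  0.00602578] fit2 [ 0.3625834  -0.35772428  0.01897433]
deck edge W [[0.0707, 0.0401], [0.0713, -0.048]] T [[0.0684, 0.0438], [0.0653, -0.0402]]
hatch edge W [[0.0089, 0.0418], [0.0098, -0.0424]] T [[0.004, -0.0445], [0.0043, 0.0429]]
corner W [[0.1122, 0.0563], [0.1155, -0.0472]] T [[0.1139, 0.0536], [0.1138, -0.0533]]
seal W [[0.0912, 0.0426], [0.0933, -0.0455]] T [[0.0891, 0.0417], [0.0878, -0.045]]
```

```bash
python3 - <<'E'
from h import *
to([.422,-.313,.09],80,20)
E
```

```text
shift cm [-2.98  1.29 15.98] turn [ 3.1 -0.3 -8.8]
0.25 [ 1.12  0.56 -0.46  1.68 -0.09  1.09  0.45] [0.151 0.117 0.167]
0.5 [ 1.11  0.62 -0.48  1.71 -0.05  1.02  0.46] [0.146 0.122 0.165]
0.75 [ 1.09  0.68 -0.5   1.74 -0.01  0.94  0.46] [0.141 0.13  0.163]
1 [ 1.08  0.75 -0.5   1.76  0.04  0.87  0.46] [0.135 0.138 0.161]
```

```bash
python3 -m jog '{"moves":[[[-0.3,0.2,1.6],[0.4,0,-1],0.38],[[-0.7,0.3,3.6],[0.8,0,-2],0.38],[[-1.1,0.5,5.8],[1.2,-0.1,-3.5],0.38],[[-1.5,0.6,8],[1.6,-0.1,-5],0.38],[[-1.9,0.8,10.2],[2.1,-0.2,-6],0.38],[[-2.3,1,12.4],[2.5,-0.2,-7],0.38],[[-2.7,1.1,14.5],[2.9,-0.3,-8],0.38],[[-3,1.3,16],[3.1,-0.3,-8.8],0.38],[[-3,1.3,16],[3.1,-0.3,-8.8],0.38],[[-3,1.3,16],[3.1,-0.3,-8.8],0.38]]}'; python3 - <<'E'
from h import *
import pickle
o=monitor.get_obs(); b=eyes.camera("wrist"); pickle.dump(o,open("w2.pkl","wb"))
cv2.imwrite("pics/w2.png",b[:,:,::-1])
to([.422,-.313,.004],80,20)
C=cam("wrist",o); print("expect nozzle base,tip px",proj(C,[[.4215,-.3178,0],[.4215,-.3178,.025],[.4215,-.3178,.038]]).round(1).tolist())
E
```

```text
t: 4.2
ee_pos: [0.4208, -0.3211, 0.0909]
tcp_rot: [-0.108, 0.759, 0.628, 0.132]
force: [0.4, -0.9, 0.6]
gripper_width: 0.0354
grasp_force: 0.0
shift cm [-2.14 -0.09  8.52] turn [ 0.5  0.4 -0.7]
0.25 [ 1.08  0.78 -0.5   1.77  0.05  0.83  0.46] [0.136 0.145 0.162]
0.5 [ 1.08  0.81 -0.5   1.78  0.08  0.79  0.45] [0.135 0.152 0.162]
0.75 [ 1.08  0.85 -0.5   1.78  0.1   0.75  0.44] [0.133 0.159 0.161]
1 [ 1.07  0.89 -0.5   1.79  0.12  0.72  0.43] [0.131 0.165 0.161]
expect nozzle base,tip px [[279.4, 254.6], [279.7, 256.1], [279.8, 257.1]]
```

View pics/w2.png

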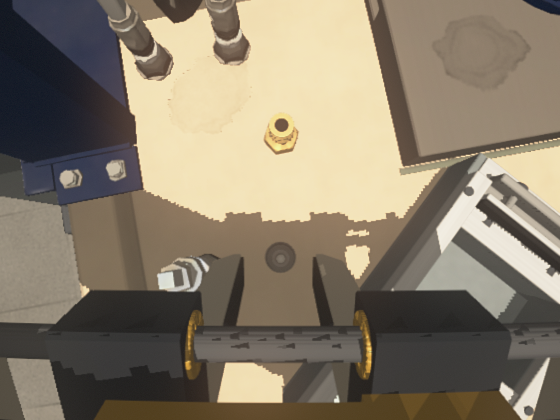

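The nozzle is at (281,257), where the model predicts, centred between the fingertips at (240,260) and (318,260). The fitting at (180,280) is outside the left finger, so I'll descend.

```bash
python3 -m jog '{"moves":[[[-0.7,0,1],[0.2,0.1,-0.2],0.38],[[-1.2,-0.1,2.2],[0.5,0.4,-0.7],0.38],[[-1.4,-0.1,3.5],[0.5,0.4,-0.7],0.38],[[-1.7,-0.1,4.8],[0.5,0.4,-0.7],0.38],[[-1.9,-0.1,6.2],[0.5,0.4,-0.7],0.38],[[-2.1,-0.1,7.5],[0.5,0.4,-0.7],0.38],[[-2.1,-0.1,8.2],[0.5,0.4,-0.7],0.38],[[-2.1,-0.1,8.5],[0.5,0.4,-0.7],0.38],[[-2.1,-0.1,8.5],[0.5,0.4,-0.7],0.38],[[-2.1,-0.1,8.5],[0.5,0.4,-0.7],0.38]]}'; python3 -c "
from h import *
to([.422,-.313,.004],80,20,False); print(monitor.get_obs()['ee_pos'])"
```

```text
t: 5.25
ee_pos: [0.4219, -0.3121, 0.004]
tcp_rot: [-0.112, 0.754, 0.633, 0.133]
force: [0.4, -0.1, 0.1]
gripper_width: 0.0354
grasp_force: 0.0
shift cm [-0.08  0.02 -0.03] turn [-0.1 -0.   0. ]
[ 0.42189935 -0.31212907  0.00395427]
```

```bash
python3 -m jog '{"moves":[[[0,0,0],[0,0,0],0.2],[[0,0,0],[0,0,0],0.1],[[0,0,0],[0,0,0],0.1],[[0,0,0],[0,0,0],0.1],[[0,0,0],[0,0,0],0.1],[[0,0,0],[0,0,0],0.1],[[0.3,0,-0.9],[0,0,0],0.1],[[0.8,0,-2.2],[0,0,0],0.1],[[1.5,0,-4.1],[0,0,0],0.1],[[2,0,-5.6],[0,0,0],0.1]]}' 20; python3 - <<'E'
from h import *
p=np.load("box.npy");c,s=np.cos(p[2]),np.sin(p[2])
n=np.array([p[0]+c*.045,p[1]+s*.045]); print("dest",n)
to([n[0]+c*.0045,n[1]+s*.0045,.135],42,20)
E
```

```text
t: 6.25
ee_pos: [0.4216, -0.3122, 0.0649]
tcp_rot: [-0.113, 0.754, 0.633, 0.133]
force: [-0.4, 0.6, -0.6]
gripper_width: 0.0217
grasp_force: 20.0
dest [ 0.54896662 -0.36700239]
shift cm [-0.27 13.76 -7.58] turn [-13.1  -0.   35.7]
0.25 [ 1.05  0.77 -0.47  1.72 -0.01  0.83  0.34] [0.124 0.134 0.178]
0.5 [ 1.01  0.76 -0.43  1.66 -0.07  0.83  0.21] [0.112 0.122 0.202]
0.75 [ 0.96  0.74 -0.39  1.6  -0.12  0.83  0.08] [0.097 0.107 0.225]
1 [ 0.9   0.74 -0.33  1.54 -0.17  0.83 -0.07] [0.08  0.088 0.246]
```

```bash
python3 - <<'E'
from h import *
import json
o=monitor.get_obs()
open("data.txt","a").write(json.dumps([o['joint_positions'].tolist(),o['ee_pos'].tolist()])+"\n")
E
python3 fit.py; python3 - <<'E'
from h import *
x=np.load("P.npy");o=monitor.get_obs()
p=np.load("box.npy");c,s=np.cos(p[2]),np.sin(p[2])
def W(a,z): return np.array([p[0]+c*a,p[1]+s*a,z])
for z in (.1,.012):
  for yaw in (42,50):
   for t in (20,26):
    r=track(o['joint_positions'],x,W(.052,z),Mt(yaw,t),q0=Q0,k=.1,n=40); print(z,yaw,t,clear(r,x).round(3))
K,k,Rm,t=cam("top"); print("campos",-Rm.T@t)
E
```

```text
[ 2.591e-01  5.456e-01  3.707e-01  3.197e-01  2.400e-03 -2.100e-03
 -1.200e-03 -1.370e-02 -8.200e-03  1.000e-04] res 0.0002
[[0.0, 0.0, 0.259], [0.104, -0.248, 0.734], [0.361, -0.442, 0.551], [0.399, -0.34, 0.251]]
[[0.0, 0.0, 0.259], [0.183, -0.332, 0.652], [0.402, -0.419, 0.365], [0.422, -0.312, 0.065]]
0.1 42 20 [0.071 0.092 0.249]
0.1 42 26 [0.101 0.127 0.249]
0.1 50 20 [0.075 0.101 0.257]
0.1 50 26 [0.101 0.133 0.258]
0.012 42 20 [0.072 0.126 0.249]
0.012 42 26 [0.104 0.161 0.249]
0.012 50 20 [0.075 0.134 0.257]
0.012 50 26 [0.103 0.166 0.258]
campos [ 0.36669138 -0.38977741  0.91137293]
```

```bash
python3 - <<'E'
from h import *
p=np.load("box.npy");c,s=np.cos(p[2]),np.sin(p[2])
to([p[0]+c*.05,p[1]+s*.05,.11],42,24)
E
```

```text
shift cm [-1.09 13.79 -5.22] turn [-14.4   3.8  35.3]
0.25 [ 1.06  0.78 -0.48  1.73 -0.02  0.82  0.35] [0.121 0.141 0.183]
0.5 [ 1.04  0.78 -0.46  1.68 -0.09  0.81  0.24] [0.114 0.135 0.205]
0.75 [ 1.    0.78 -0.43  1.63 -0.15  0.79  0.13] [0.104 0.125 0.227]
1 [ 0.97  0.78 -0.39  1.58 -0.21  0.77  0.  ] [0.092 0.112 0.249]
```

```bash
python3 -m jog '{"moves":[[[0.8,0,-2.2],[0,0,0],0.1],[[1.6,0.4,-4.5],[-1.5,0.4,3.5],0.1],[[1.6,2,-5],[-3,0.8,7.5],0.1],[[1.2,4,-5.2],[-5,1.3,12],0.1],[[0.8,6,-5.2],[-7,1.8,17],0.1],[[0.3,8,-5.2],[-9,2.4,22],0.1],[[-0.2,10,-5.2],[-11,2.9,27],0.1],[[-0.6,12,-5.2],[-13,3.4,32],0.1],[[-1,13.4,-5.2],[-14.4,3.8,35.3],0.1],[[-1.1,13.8,-5.2],[-14.4,3.8,35.3],0.1]]}'; python3 - <<'E'
from h import *
import pickle
o=monitor.get_obs(); b=eyes.camera("wrist"); o=monitor.get_obs(); print(o['force'],o['ee_pos'],o['grasp_force'])
b=eyes.camera("wrist"); pickle.dump(o,open("w3.pkl","wb")); cv2.imwrite("pics/w3.png",b[:,:,::-1])
p=np.load("box.npy");c,s=np.cos(p[2]),np.sin(p[2])
to([p[0]+c*.05,p[1]+s*.05,.011],42,24)
E
```

```text
t: 7.25
ee_pos: [0.5531, -0.3634, 0.1086]
tcp_rot: [-0.074, 0.913, 0.35, 0.194]
force: [-0.9, 0.1, -0.8]
gripper_width: 0.0214
grasp_force: 20.0
[-0.06215614 -0.85199694  1.05376221] [ 0.55326695 -0.36360814  0.10852944] 19.99929347599391
shift cm [-3.96  0.01  8.9 ] turn [-0.  0.  0.]
0.25 [ 0.97  0.81 -0.39  1.6  -0.21  0.72  0.01] [0.092 0.12  0.249]
0.5 [ 0.97  0.85 -0.4   1.61 -0.19  0.68  0.02] [0.093 0.13  0.249]
0.75 [ 0.98  0.88 -0.4   1.62 -0.18  0.63  0.02] [0.094 0.14  0.249]
1 [ 0.98  0.92 -0.41  1.63 -0.17  0.59  0.03] [0.095 0.15  0.249]
```

View pics/w3.png

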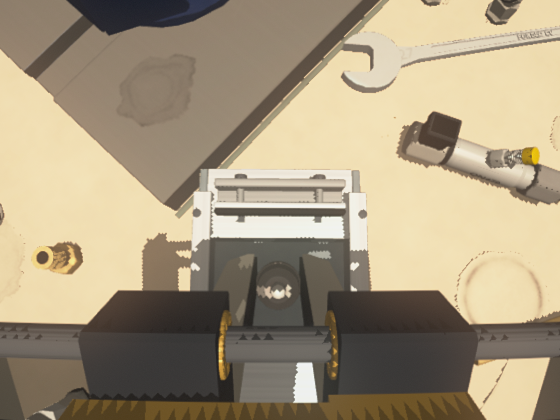

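The wrist view shows the nozzle held over the well at (278,288), centred between the lips at x=212 and 346. The deck edge is at row 238 and the sealing bar's front face at about row 215. I'll check the position along the track and then descend.

```bash
python3 - <<'E'
from h import *
import pickle
o=pickle.load(open("w3.pkl","rb"));C=cam("wrist",o)
p=np.load("box.npy");c,s=np.cos(p[2]),np.sin(p[2]); Bx=lambda w:np.c_[c*(w[:,0]-p[0])+s*(w[:,1]-p[1]),-s*(w[:,0]-p[0])+c*(w[:,1]-p[1])].round(4).tolist()
print("deck edge",Bx(back(C,[(216,238),(343,238)],.046)),"rails outer",Bx(back(C,[(192,240),(367,240)],.062)),"front corners",Bx(back(C,[(203,171),(358,171)],.062)),"seal",Bx(back(C,[(280,216)],.056)),"tcp",Bx(o['ee_pos'][None]))
E
```

```text
deck edge [[0.0708, 0.0441], [0.071, -0.0457]] rails outer [[0.0682, 0.0572], [0.0684, -0.0586]] front corners [[0.1152, 0.0514], [0.1154, -0.0541]] seal [[0.0852, -0.001]] tcp [[0.0505, -0.0003]]
```

```bash
python3 -m jog '{"moves":[[[-0.3,0,0.7],[0,0,0],0.1],[[-0.9,0,2],[0,0,0],0.1],[[-1.5,0,3.4],[0,0,0],0.1],[[-2.1,0,4.8],[0,0,0],0.1],[[-2.7,0,6.1],[0,0,0],0.1],[[-3.2,0,7.2],[0,0,0],0.1],[[-3.6,0,8],[0,0,0],0.1],[[-3.8,0,8.5],[0,0,0],0.1],[[-3.9,0,8.7],[0,0,0],0.1],[[-3.9,0,8.8],[0,0,0],0.1]]}'; python3 -c "
from h import *
p=np.load('box.npy');c,s=np.cos(p[2]),np.sin(p[2])
to([p[0]+c*.05,p[1]+s*.05,.010],42,24,False)"
```

```text
t: 8.35
ee_pos: [0.5529, -0.3641, 0.0117]
tcp_rot: [-0.074, 0.913, 0.35, 0.194]
force: [-0.1, -0.4, 0.1]
gripper_width: 0.0217
grasp_force: 20.0
shift cm [-0.06 -0.05  0.16] turn [ 0.1  0.  -0.1]
```

```bash
python3 -m jog '{"moves":[[[-0.05,0,0.08],[0,0,0],0.1],[[-0.06,0,0.14],[0,0,0],0.1],[[-0.06,0,0.14],[0,0,0],0.1],[[-0.06,0,0.14],[0,0,0],0.25],[[-0.06,0,0.14],[0,0,0],0.3],[[-0.06,0,0.14],[0,0,0],0.38],[[-0.06,0,0.14],[0,0,0],0.4],[[-0.06,0,0.14],[0,0,0],0.4],[[-0.06,0,0.14],[0,0,0],0.4],[[-0.06,0,0.14],[0,0,0],0.4]]}'; python3 -c "
from h import *
p=np.load('box.npy');c,s=np.cos(p[2]),np.sin(p[2])
to([p[0]+c*.05,p[1]+s*.05,.14],42,24)"
```

```text
t: 9.35
ee_pos: [0.5527, -0.3638, 0.0101]
tcp_rot: [-0.074, 0.913, 0.35, 0.194]
force: [0.8, -0.4, -0.1]
gripper_width: 0.037
grasp_force: 0.1
shift cm [ 5.280e+00 -1.000e-02 -1.186e+01] turn [ 0.   0.  -0.1]
0.25 [ 0.97  0.87 -0.4   1.62 -0.19  0.65  0.02] [0.094 0.137 0.249]
0.5 [ 0.97  0.82 -0.4   1.61 -0.19  0.7   0.01] [0.094 0.125 0.249]
0.75 [ 0.97  0.78 -0.39  1.59 -0.21  0.76 -0.  ] [0.093 0.114 0.249]
1 [ 0.96  0.74 -0.38  1.56 -0.22  0.82 -0.01] [0.092 0.104 0.249]
```

```bash
python3 -m jog '{"moves":[[[0.1,0,-0.3],[0,0,0],0.4],[[0.3,0,-0.8],[0,0,0],0.4],[[0.7,0,-1.6],[0,0,0],0.4],[[1.2,0,-2.7],[0,0,0],0.4],[[1.8,0,-4],[0,0,0],0.4],[[2.5,0,-5.6],[0,0,0],0.4],[[3.3,0,-7.4],[0,0,0],0.4],[[4.2,0,-9.4],[0,0,0],0.3],[[4.9,0,-11],[0,0,0],0.2],[[5.3,0,-11.9],[0,0,0],0.1]]}'; python3 - <<'E'
from h import *
import pickle
o=monitor.get_obs(); b=eyes.camera("wrist"); pickle.dump(o,open("w4.pkl","wb"))
cr=cv2.resize(b[150:330,180:390],None,fx=3,fy=3,interpolation=cv2.INTER_CUBIC); cv2.imwrite("pics/w4.png",cr[:,:,::-1])
p=np.load('box.npy');c,s=np.cos(p[2]),np.sin(p[2])
print(proj(cam("wrist",o),[[p[0]+c*.045,p[1]+s*.045,z] for z in (.006,.044)]))
to([p[0]-c*.085,p[1]-s*.085,.14],42,24)
E
```

```text
t: 10.35
ee_pos: [0.5538, -0.3642, 0.1436]
tcp_rot: [-0.072, 0.913, 0.35, 0.195]
force: [-0.2, -0.3, 1.1]
gripper_width: 0.0176
grasp_force: 0.0
[[276.74512029 273.01385836]
 [276.81390174 273.9663377 ]]
shift cm [-12.57  -0.17  -5.11] turn [ 0.3 -0.   0.1]
0.25 [ 1.01  0.73 -0.38  1.56 -0.22  0.85  0.04] [0.108 0.119 0.252]
0.5 [ 1.07  0.73 -0.38  1.56 -0.22  0.87  0.08] [0.125 0.138 0.258]
0.75 [ 1.12  0.74 -0.38  1.55 -0.21  0.89  0.13] [0.14  0.156 0.269]
1 [ 1.17  0.75 -0.38  1.54 -0.21  0.92  0.17] [0.155 0.173 0.283]
```

View pics/w4.png

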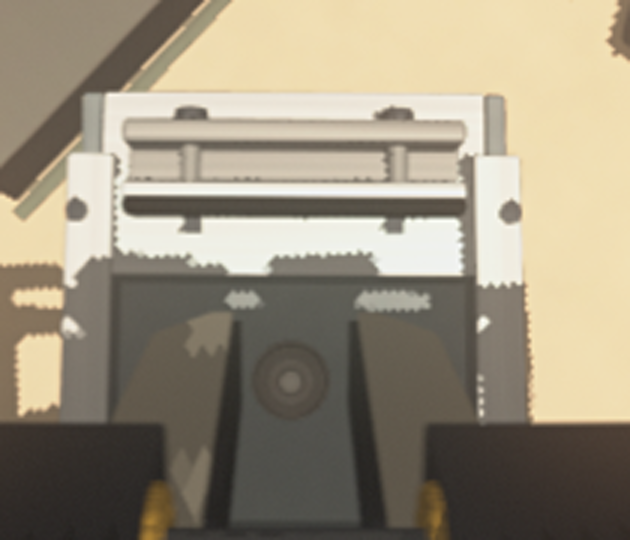

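The nozzle stands upright in the well at (276.7,277), concentric as seen from above and within about 2 mm of plan. The sealing bar's face is at about row 221 and the deck edge at row 242. Next I'll move behind the push bar with the fingers shut.

```bash
python3 -m jog '{"moves":[[[-0.8,0,-0.3],[0,0,0],0],[[-2.2,0,-0.9],[0,0,0],0],[[-3.8,0,-1.6],[0,0,0],0],[[-5.4,-0.1,-2.2],[0,0,0],0],[[-7,-0.1,-2.8],[0,0,0],0],[[-8.6,-0.1,-3.5],[0.1,0,0],0],[[-10.2,-0.1,-4.1],[0.2,0,0],0],[[-11.6,-0.2,-4.7],[0.3,0,0.1],0],[[-12.4,-0.2,-5],[0.3,0,0.1],0],[[-12.6,-0.2,-5.1],[0.3,0,0.1],0]]}'; python3 - <<'E'
from h import *
import pickle
p=np.load('box.npy');c,s=np.cos(p[2]),np.sin(p[2]);Bx=lambda w:np.c_[c*(w[:,0]-p[0])+s*(w[:,1]-p[1]),-s*(w[:,0]-p[0])+c*(w[:,1]-p[1])].round(4).tolist()
C=cam("wrist",pickle.load(open("w4.pkl","rb")))
print("deck",Bx(back(C,[(276,241.7)],.046)),"seal bottom",Bx(back(C,[(276,221.7)],.048)),"top",Bx(back(C,[(276,215.7)],.058)))
print(Bx(monitor.get_obs()['ee_pos'][None])); to([p[0]-c*.085,p[1]-s*.085,.072],42,24)
E
```

```text
t: 11.4
ee_pos: [0.4491, -0.4543, 0.1355]
tcp_rot: [-0.077, 0.914, 0.349, 0.193]
force: [0.2, 0.1, 0.4]
gripper_width: 0.0006
grasp_force: 0.0
deck [[0.0707, 0.0007]] seal bottom [[0.0867, 0.0007]] top [[0.0902, 0.0007]]
[[-0.0876, 0.0018]]
shift cm [-2.34  0.21  5.91] turn [-0.2  0.1 -0.3]
0.25 [ 1.17  0.77 -0.38  1.56 -0.2   0.89  0.18] [0.155 0.178 0.283]
0.5 [ 1.18  0.79 -0.39  1.57 -0.19  0.85  0.18] [0.156 0.183 0.283]
0.75 [ 1.18  0.81 -0.39  1.58 -0.19  0.82  0.19] [0.157 0.188 0.283]
1 [ 1.18  0.84 -0.4   1.59 -0.18  0.79  0.19] [0.157 0.194 0.283]
```

```bash
python3 -m jog '{"moves":[[[-0.2,0,0.6],[0,0,0],0],[[-0.6,0.1,1.4],[0,0,0],0],[[-0.9,0.1,2.3],[0,0,0],0],[[-1.3,0.1,3.2],[0,0,-0.1],0],[[-1.6,0.2,4.1],[-0.1,0,-0.2],0],[[-2,0.2,5],[-0.2,0.1,-0.3],0],[[-2.3,0.2,5.7],[-0.2,0.1,-0.3],0],[[-2.3,0.2,5.9],[-0.2,0.1,-0.3],0],[[-2.3,0.2,5.9],[-0.2,0.1,-0.3],0],[[-2.3,0.2,5.9],[-0.2,0.1,-0.3],0]]}' ; cat > st.py <<'E'
from h import *
p=np.load('box.npy');c,s=np.cos(p[2]),np.sin(p[2])
o=monitor.get_obs();e=o['ee_pos'];f=o['force'];q=o['tcp_rot'];M=R.from_quat(np.r_[q[1:],q[0]])
print("box xyz mm",((c*(e[0]-p[0])+s*(e[1]-p[1]))*1e3).round(2),((-s*(e[0]-p[0])+c*(e[1]-p[1]))*1e3).round(2),(e[2]*1e3).round(2),"push N",(-(c*f[0]+s*f[1])).round(2),"f",f.round(2))
print("1mm fwd in tool cm",(M.inv().apply([c,s,0])*.1).round(4),"t",o['t'])
E
python3 st.py
```

```text
t: 12.4
ee_pos: [0.454, -0.4525, 0.073]
tcp_rot: [-0.075, 0.913, 0.352, 0.195]
force: [-0.1, -0.6, 1.1]
gripper_width: 0.0008
grasp_force: 0.0
box xyz mm -82.82 -0.15 72.98 push N 0.47 f [-0.06 -0.63  1.07]
1mm fwd in tool cm [0.0913 0.0004 0.0408] t 12.4
```

```bash
python3 -m jog '{"moves":[[[0.5,0,0.22],[0,0,0],0],[[1,0,0.45],[0,0,0],0],[[1.5,0,0.67],[0,0,0],0],[[1.8,0,0.8],[0,0,0],0],[[2.1,0,0.94],[0,0,0],0],[[2.6,0,1.16],[0,0,0],0],[[3.1,0,1.39],[0,0,0],0],[[3.6,0,1.61],[0,0,0],0],[[4.1,0,1.83],[0,0,0],0],[[4.6,0,2.06],[0,0,0],0]]}' ; python3 st.py
```

```text
t: 13.4
ee_pos: [0.4893, -0.4205, 0.0725]
tcp_rot: [-0.074, 0.913, 0.351, 0.193]
force: [-4.7, -1.8, 4.0]
gripper_width: 0.0005
grasp_force: 2.4
box xyz mm -35.14 0.05 72.46 push N 4.68 f [-4.69 -1.78  3.98]
1mm fwd in tool cm [0.0914 0.0002 0.0405] t 13.4
```

```bash
python3 -m jog '{"moves":[[[0.4,0,0.18],[0,0,0],0],[[0.8,0,0.36],[0,0,0],0],[[1.2,0,0.53],[0,0,0],0],[[1.6,0,0.71],[0,0,0],0],[[2,0,0.89],[0,0,0],0],[[2.4,0,1.07],[0,0,0],0],[[2.7,0,1.2],[0,0,0],0],[[2.9,0,1.29],[0,0,0],0],[[3.1,0,1.38],[0,0,0],0],[[3.3,0,1.46],[0,0,0],0]]}' ; python3 st.py
```

```text
t: 14.4
ee_pos: [0.5181, -0.3947, 0.0726]
tcp_rot: [-0.075, 0.913, 0.351, 0.195]
force: [-2.3, -4.5, 0.2]
gripper_width: 0.0003
grasp_force: 2.2
box xyz mm 3.52 0.08 72.61 push N 4.72 f [-2.32 -4.48  0.15]
1mm fwd in tool cm [0.0913 0.0003 0.0408] t 14.4
```

```bash
python3 -m jog '{"moves":[[[0.09,0,0.04],[0,0,0],0],[[0.18,0,0.08],[0,0,0],0],[[0.27,0,0.12],[0,0,0],0],[[0.36,0,0.16],[0,0,0],0],[[0.45,0,0.2],[0,0,0],0],[[0.54,0,0.24],[0,0,0],0],[[0.63,0,0.28],[0,0,0],0],[[0.72,0,0.32],[0,0,0],0],[[0.81,0,0.36],[0,0,0],0],[[0.9,0,0.4],[0,0,0],0]]}' ; python3 st.py
```

```text
t: 15.4
ee_pos: [0.5253, -0.3881, 0.0727]
tcp_rot: [-0.075, 0.913, 0.352, 0.195]
force: [-0.7, -5.3, 0.3]
gripper_width: 0.0004
grasp_force: 2.1
box xyz mm 13.32 0.14 72.66 push N 4.02 f [-0.67 -5.27  0.3 ]
1mm fwd in tool cm [0.0913 0.0003 0.0408] t 15.4
```

Still only track drag, with the hatch front at about 80 mm. I'll go on in 0.5 mm rows.

```bash
python3 -m jog '{"moves":[[[0.05,0,0.02],[0,0,0],0],[[0.09,0,0.04],[0,0,0],0],[[0.14,0,0.06],[0,0,0],0],[[0.18,0,0.08],[0,0,0],0],[[0.23,0,0.1],[0,0,0],0],[[0.27,0,0.12],[0,0,0],0],[[0.32,0,0.14],[0,0,0],0],[[0.36,0,0.16],[0,0,0],0],[[0.41,0,0.18],[0,0,0],0],[[0.45,0,0.2],[0,0,0],0]]}' ; python3 st.py
```

```text
t: 16.4
ee_pos: [0.529, -0.3848, 0.0727]
tcp_rot: [-0.075, 0.913, 0.352, 0.195]
force: [-1.5, -5.2, -0.4]
gripper_width: 0.0006
grasp_force: 2.0
box xyz mm 18.26 0.14 72.65 push N 4.6 f [-1.48 -5.23 -0.39]
1mm fwd in tool cm [0.0913 0.0003 0.0408] t 16.4
```

```bash
python3 -m jog '{"moves":[[[0.03,0,0.01],[0,0,0],0],[[0.06,0,0.03],[0,0,0],0],[[0.09,0,0.04],[0,0,0],0],[[0.12,0,0.05],[0,0,0],0],[[0.15,0,0.07],[0,0,0],0],[[0.18,0,0.08],[0,0,0],0],[[0.21,0,0.09],[0,0,0],0],[[0.24,0,0.11],[0,0,0],0],[[0.27,0,0.12],[0,0,0],0],[[0.27,0,0.12],[0,0,0],0]]}' ; python3 st.py
```

```text
t: 17.4
ee_pos: [0.5304, -0.3837, 0.0726]
tcp_rot: [-0.074, 0.913, 0.351, 0.194]
force: [-2.8, -5.3, 1.2]
gripper_width: 0.0007
grasp_force: 2.9
box xyz mm 19.99 0.01 72.63 push N 5.6 f [-2.75 -5.31  1.18]
1mm fwd in tool cm [0.0914 0.0002 0.0406] t 17.4
```

```bash
python3 -m jog '{"moves":[[[0.02,0,0.01],[0,0,0],0],[[0.04,0,0.02],[0,0,0],0],[[0.06,0,0.03],[0,0,0],0],[[0.08,0,0.04],[0,0,0],0],[[0.1,0,0.05],[0,0,0],0],[[0.12,0,0.06],[0,0,0],0],[[0.15,0,0.07],[0,0,0],0],[[0.18,0,0.08],[0,0,0],0],[[0.18,0,0.08],[0,0,0],0],[[0.18,0,0.08],[0,0,0],0]]}' ; python3 st.py
```

```text
t: 18.4
ee_pos: [0.5309, -0.3832, 0.0725]
tcp_rot: [-0.074, 0.913, 0.351, 0.193]
force: [-4.5, -6.0, 3.1]
gripper_width: 0.0005
grasp_force: 3.8
box xyz mm 20.7 0.02 72.55 push N 7.39 f [-4.51 -6.05  3.12]
1mm fwd in tool cm [0.0914 0.0002 0.0405] t 18.4
```

The seal is felt at about 20 mm: roughly 0.9 N per commanded mm against drag of 4 to 5 N. I'll press on.

```bash
python3 -m jog '{"moves":[[[0.05,0,0.02],[0,0,0],0],[[0.1,0,0.04],[0,0,0],0],[[0.15,0,0.07],[0,0,0],0],[[0.2,0,0.09],[0,0,0],0],[[0.25,0,0.11],[0,0,0],0],[[0.3,0,0.13],[0,0,0],0],[[0.35,0,0.16],[0,0,0],0],[[0.4,0,0.18],[0,0,0],0],[[0.46,0,0.2],[0,0,0],0],[[0.46,0,0.2],[0,0,0],0]]}' ; python3 st.py
```

```text
t: 19.4
ee_pos: [0.5324, -0.3821, 0.0725]
tcp_rot: [-0.073, 0.914, 0.351, 0.192]
force: [-9.1, -8.6, 6.3]
gripper_width: 0.0002
grasp_force: 6.2
box xyz mm 22.6 -0.11 72.49 push N 12.53 f [-9.14 -8.58  6.32]
1mm fwd in tool cm [0.0916 0.     0.0402] t 19.4
```

```bash
python3 -m jog '{"moves":[[[0.05,0,0.02],[0,0,0],0],[[0.1,0,0.04],[0,0,0],0],[[0.15,0,0.07],[0,0,0],0],[[0.2,0,0.09],[0,0,0],0],[[0.25,0,0.11],[0,0,0],0],[[0.3,0,0.13],[0,0,0],0],[[0.32,0,0.14],[0,0,0],0],[[0.32,0,0.14],[0,0,0],0],[[0.32,0,0.14],[0,0,0],0],[[0.32,0,0.14],[0,0,0],0]]}' ; python3 st.py
```

```text
t: 20.4
ee_pos: [0.5333, -0.3813, 0.0724]
tcp_rot: [-0.073, 0.914, 0.35, 0.191]
force: [-12.0, -9.7, 9.1]
gripper_width: 0.0006
grasp_force: 8.0
box xyz mm 23.74 -0.16 72.44 push N 15.46 f [-12.03  -9.75   9.13]
1mm fwd in tool cm [ 0.0917 -0.0001  0.0399] t 20.4
```

Seal load is about 11 N and steady. I'll hold it a moment, then back off slowly so the hatch settles against its drag.

```bash
python3 -m jog '{"moves":[[[0,0,0],[0,0,0],0],[[0.02,0,0.01],[0,0,0],0],[[0.04,0,0.02],[0,0,0],0],[[0.04,0,0.02],[0,0,0],0],[[0.04,0,0.02],[0,0,0],0],[[0,0,0],[0,0,0],0],[[-0.09,0,-0.04],[0,0,0],0],[[-0.18,0,-0.08],[0,0,0],0],[[-0.27,0,-0.12],[0,0,0],0],[[-0.36,0,-0.16],[0,0,0],0]]}' ; python3 st.py
python3 -m jog '{"moves":[[[-0.07,0,-0.03],[0,0,0],0],[[-0.14,0,-0.06],[0,0,0],0],[[-0.21,0,-0.09],[0,0,0],0],[[-0.28,0,-0.12],[0,0,0],0],[[-0.35,0,-0.15],[0,0,0],0],[[-0.42,0,-0.19],[0,0,0],0],[[-0.49,0,-0.22],[0,0,0],0],[[-0.56,0,-0.25],[0,0,0],0],[[-0.63,0,-0.28],[0,0,0],0],[[-0.7,0,-0.31],[0,0,0],0]]}' ; python3 st.py
```

```text
t: 21.4
ee_pos: [0.5331, -0.3813, 0.0726]
tcp_rot: [-0.074, 0.914, 0.351, 0.193]
force: [-5.7, -6.6, 3.6]
gripper_width: 0.0004
grasp_force: 4.4
box xyz mm 23.64 -0.05 72.57 push N 8.68 f [-5.71 -6.64  3.63]
1mm fwd in tool cm [0.0915 0.0001 0.0404] t 21.4
t: 22.4
ee_pos: [0.5304, -0.3821, 0.0727]
tcp_rot: [-0.076, 0.912, 0.352, 0.195]
force: [-0.3, -2.8, -0.3]
gripper_width: 0.0003
grasp_force: 1.1
box xyz mm 21.1 1.23 72.74 push N 2.12 f [-0.3  -2.84 -0.3 ]
1mm fwd in tool cm [0.0913 0.0005 0.0409] t 22.4
```

```bash
python3 -m jog '{"moves":[[[-0.07,0,-0.03],[0,0,0],0],[[-0.14,0,-0.06],[0,0,0],0],[[-0.21,0,-0.09],[0,0,0],0],[[-0.28,0,-0.12],[0,0,0],0],[[-0.35,0,-0.15],[0,0,0],0],[[-0.42,0,-0.19],[0,0,0],0],[[-0.5,0,-0.22],[0,0,0],0],[[-0.7,0,-0.31],[0,0,0],0],[[-1,0,-0.44],[0,0,0],0],[[-1.4,0,-0.62],[0,0,0],0]]}' ; python3 st.py
```

```text
t: 23.4
ee_pos: [0.5186, -0.3935, 0.0727]
tcp_rot: [-0.075, 0.913, 0.352, 0.195]
force: [1.0, -0.5, -0.1]
gripper_width: 0.0006
grasp_force: 0.0
box xyz mm 4.7 0.6 72.66 push N -0.38 f [ 0.96 -0.5  -0.07]
1mm fwd in tool cm [0.0913 0.0004 0.0408] t 23.4
```

```bash
python3 -m jog '{"moves":[[[-0.4,0,-0.4],[0,0,0],0],[[-0.6,0,-1.2],[0,0,0],0],[[-0.6,0,-2.3],[0,0,0],0],[[-0.4,0,-3.6],[0,0,0],0],[[-0.1,0,-5],[0,0,0],0],[[0.2,0,-6.5],[0,0,0],0],[[0.4,0,-7.6],[0,0,0],0],[[0.6,0,-8.3],[0,0,0],0],[[0.6,0,-8.5],[0,0,0],0],[[0.6,0,-8.5],[0,0,0],0]]}' ; python3 st.py; python3 -c "
from plant import bot
print(bot.finish_job())"
```

```text
t: 24.4
ee_pos: [0.497, -0.413, 0.1528]
tcp_rot: [-0.075, 0.913, 0.352, 0.195]
force: [-0.3, -0.6, -0.7]
gripper_width: 0.0004
grasp_force: 0.0
box xyz mm -24.35 0.5 152.83 push N 0.62 f [-0.33 -0.56 -0.71]
1mm fwd in tool cm [0.0913 0.0004 0.0408] t 24.4
the job is handed in; nothing more can be done
None
```

I handed the job in at about 24 s: the nozzle stands upright in the well, and the hatch was pressed to about 11 N on the seal and left resting shut, bearing about 4 N by my estimate from the push readings; no verdict came back.

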